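Scrape broken crockery into the waste chute and hold the spring shutter open at the mark

TASK

A bowl has broken: stand the scraper on the prep board and, with it, sweep all three blue ceramic chips off the board into the waste chute so they land on its closed shutter; do not touch the chips with the fingers. Then put the scraper down on the counter, take the black bar of the spring-return shutter and pull it out until the white pointer is over the red mark, so that the chips drop into the pan below. Finish while still holding the shutter at the mark (it springs shut if let go), and leave the lunchbox, katori, jar and tin where they are.

Things in the scene. Friction and masses are not known exactly. Their poses are not given: they have to be found in the camera images.
- station: grey and steel prep station with a plywood board, waste chute and shutter, fixed on the counter, placed and turned (yaw within 0.25 rad) anew each time. Origin on the counter under the middle of the chute; +y runs from the board across the chute and along the shutter's pull, z up. In its frame the board covers x -80..80, y -212..-32 mm, flat top at 110 mm, no rim.
- board_edge (a point): middle of the board's edge at the chute, on the board's top (station x 0, y -32, z 110 mm). The open chute beyond it is x -76..76, y -32..33 mm inside. Steel walls 12 mm higher than the board top stand round its other three sides; the two side walls begin at the board's edge.
- chute_floor (a point): middle of the chute's floor, which is the top of the shut shutter, 30 mm below the board top; a point fixed to the station (x 0, y 0, z 80 mm). Below lies the fixed pan, its floor 4 mm above the counter.
- shutter: spring shutter, a 6 mm steel plate with a tongue that carries the black bar. It slides along the station's +y only, 0 (shut) to 125 mm; a spring pulls it back with 3 N when shut plus 60 N/m (about 8 to 10 N at the mark). The chute is fully open from 70 mm. Shut, its origin and axes are the station's.
- bar (a point): centre of the black round bar: 14 mm thick, 90 mm long along the station's x, 120 mm above the counter, on two 10 mm posts at x -30 and 30 mm from the tongue (top at 80 mm). Shut it is at station y 95 mm, 49 mm free between it and the chute's far wall (top at 122 mm). Pinch it from above between the posts, fingers closing along the station's y.
- pointer (a point): free end of the white pointer, a flat strip 4 mm wide along the station's x that moves with the shutter over the guide rail (same y as the bar, 75 mm towards station +x of it)
- mark: red mark, 12 mm wide along the pull, on the dark steel guide rail beside the tongue (rail at station x 52..72, y 40..243 mm, top at 80 mm). Origin at its middle on the rail's top; axes as the station's. It lies 75 to 105 mm beyond the shut pointer. Pull until the pointer has the same station y as this origin.
- scraper: scraper block, standing upright on its sole: black rubber foot 120 x 36 x 12 mm (length along its own x) under a wooden grip 110 x 24 mm that reaches to 76 mm; 140 g; origin at the centre of the sole. Both long sides are alike. It starts on the counter to the robot's right of the board.
- scraper_grip (a point): middle of the scraper's wooden grip, 44 mm above the sole: grip here across the 24 mm thickness (its own y)
- chip1_c (a point): centre of chip 1: a flat blue ceramic chip 24 x 20 x 8 mm, 10 g, lying on the board; all chips start within 54 mm either side of the board's middle line (station x 0), between y -155 and -55 mm
- chip2_c (a point): centre of chip 2: a flat blue ceramic chip 24 x 20 x 8 mm, 10 g, lying on the board; all chips start within 54 mm either side of the board's middle line (station x 0), between y -155 and -55 mm
- chip3_c (a point): centre of chip 3: a flat blue ceramic chip 24 x 20 x 8 mm, 10 g, lying on the board; all chips start within 54 mm either side of the board's middle line (station x 0), between y -155 and -55 mm
- lunchbox: open yellow plastic lunchbox with three compartments and four blue snap latches, 140 x 220 x 55 mm, origin under its centre; must stay where it is
- katori: small steel bowl (katori), 90 mm wide, 45 mm high, origin under its centre; must stay where it is
- jar: green glass jar with a steel cap, 72 mm wide, 130 mm high, origin under its centre; must stay where it is
- tin: tin with a red band and pale lid, 70 mm wide, 100 mm high, origin under its centre; must stay where it is

How it is judged (in metres and radians):
On the way, in this order (a step that is already met when the one before it is completed fails the run):
1. the scraper is held with its sole low over the board, chips still on the board (contact force between the fingers and scraper above 1 N and ((z of chip1_c in the frame of station above 0.108 m and y of chip1_c in the frame of station below -0.04 m) or (z of chip2_c in the frame of station above 0.108 m and y of chip2_c in the frame of station below -0.04 m) or (z of chip3_c in the frame of station above 0.108 m and y of chip3_c in the frame of station below -0.04 m)) and z of scraper in the frame of station between 0.1 and 0.118 m and y of scraper in the frame of station between -0.235 and -0.03 m and x of scraper in the frame of station between -0.08 and 0.08 m), for 0.1 s.
2. all three chips are in the chute on the shutter, the scraper still held (contact force between the fingers and scraper above 1 N and x of chip1_c in the frame of station between -0.078 and 0.078 m and y of chip1_c in the frame of station between -0.036 and 0.036 m and z of chip1_c in the frame of station between 0.076 and 0.108 m and x of chip2_c in the frame of station between -0.078 and 0.078 m and y of chip2_c in the frame of station between -0.036 and 0.036 m and z of chip2_c in the frame of station between 0.076 and 0.108 m and x of chip3_c in the frame of station between -0.078 and 0.078 m and y of chip3_c in the frame of station between -0.036 and 0.036 m and z of chip3_c in the frame of station between 0.076 and 0.108 m), for 0.1 s.
3. the scraper is put down on the counter, chips still in the chute (height (world z) of scraper_grip below 0.06 m and contact force between the fingers and scraper below 0.1 N and x of chip1_c in the frame of station between -0.078 and 0.078 m and y of chip1_c in the frame of station between -0.036 and 0.036 m and z of chip1_c in the frame of station between 0.076 and 0.108 m and x of chip2_c in the frame of station between -0.078 and 0.078 m and y of chip2_c in the frame of station between -0.036 and 0.036 m and z of chip2_c in the frame of station between 0.076 and 0.108 m and x of chip3_c in the frame of station between -0.078 and 0.078 m and y of chip3_c in the frame of station between -0.036 and 0.036 m and z of chip3_c in the frame of station between 0.076 and 0.108 m), for 0.1 s.
At the end, for the whole second after the job is handed in: The fingers hold the shutter still with its pointer within 6 mm of the middle of the red mark, pressing on it with more than 2 N and nothing else holding it; all three chips lie at rest in the pan under the chute; the scraper is at rest on the counter, released (grip centre lower than 60 mm) (y of pointer in the frame of mark between -0.006 and 0.006 m and linear speed of shutter below 0.01 m/s and contact force between the fingers and shutter above 2 N and contact force between scraper and shutter below 0.1 N and height (world z) of scraper_grip below 0.06 m and contact force between the fingers and scraper below 0.1 N and linear speed of scraper below 0.02 m/s and x of chip1_c in the frame of station between -0.083 and 0.083 m and y of chip1_c in the frame of station between -0.056 and 0.056 m and z of each of chip1_c, chip2_c, chip3_c in the frame of station below 0.045 m and linear speed of each of chip1, chip2, chip3 below 0.05 m/s and x of chip2_c in the frame of station between -0.083 and 0.083 m and y of chip2_c in the frame of station between -0.056 and 0.056 m and x of chip3_c in the frame of station between -0.083 and 0.083 m and y of chip3_c in the frame of station between -0.056 and 0.056 m); the arm keeps its last pose, push and grip.
It fails at once if a chip is touched with the fingers (contact force between the fingers and chip1 above 0.1 N or contact force between the fingers and chip2 above 0.1 N or contact force between the fingers and chip3 above 0.1 N).
It fails at once if a bystander is moved more than 30 mm (distance of any of lunchbox, katori, jar, tin from where it was at the start of the episode above 0.03 m).
It also fails if it takes over 64 s, if anything falls off the work surface, if the arm or the gripper's body presses on something with over 40 N, if the wrist force passes 120 N, or if a joint passes its speed limit or range.

ROBOT

A 6-joint arm with a two-finger parallel gripper is mounted at the origin on the work surface. World frame = base frame: x ahead of the robot, y to its left, z up, the work surface at z = 0. Lengths are in mm, angles in degrees, forces in N, time in s.
With the tool pointing down it reaches from about 350 to 725 mm from the base axis. Payload 4.3 kg.
Tool frame: the origin (TCP) lies at the very end of the fingers, on their centre line; the grasp point (between the pads) lies 19 mm behind it; x points along the fingers, y is the direction in which the jaws open and shut, and the axes are right-handed (so a half turn about x gives the same grasp; the last joint's range is limited). The gripper opens to 85 mm and grips with 20 to 120 N. Pads are 22 mm wide; open, the fingers measure 114 mm over their backs; the gripper's body (76 mm by 85 mm) begins 54 mm behind the grasp point. The pads swing forward as they close: fully open they stand 13 mm farther back than shut.
Start: joints at [68.279, 21.618, 4.641, 73.018, 0, 83.68], TCP at [152.711, 554.388, 231.329] pointing down, gripper open.
Joint ranges: [-156.06, 156.06], [-48.1, 94.91], [-58.44, 69.94], [-101.28, 121.22], [-78.64, 73.56], [-180, 180]. Speed limits (degrees/s): [147.25, 147.25, 180, 180, 180, 180].

INTERFACE

Orientations are given as a 3x3 rotation matrix whose columns are the frame's x, y, z axes.
In Python, from rig import read_state, get_image, close_job, recognise, outline_of gives the robot as it stands. The module is installed in compiled form; this text tells all that it offers.
- The arm moves only by the tool move_arm, never from a script. Its argument "motion" is a list of rows, each a list of 7 numbers: the shift along the tool's x, y, z in cm, then the turn, a rotation vector about the tool's x, y, z in degrees, then the opening, from 0 (shut) to 1 (fully open). A call has 1 to 5 rows; each row is the pose to reach, as a shift and turn from the pose commanded when the call began, along the tool's axes at that moment; what a row does not reach only later rows make up. A row lasts 1/8 s, in which the tool goes at most 62.5 mm and 10.7 degrees, less where a joint would pass 70% of its speed; a pose out of reach is approached as far as the arm can. A call with a gripper value outside its range is refused whole. The fingers move at their own pace and stop on an object; "squeeze" is the grip in N (left out, the last holds). Time passes only in rows, so rows that repeat a pose let the fingers close. It gives the time, the measured TCP pose, the force and the opening at its end, in the units of the state.
- read_state(): the state, without advancing time (a new reading comes with each control period).
- get_image(name): name is "side" or "top" or "wrist"; returns a dict with "pixels" (420x560x3 uint8, red, green, blue), "mtx" (3x3 intrinsics, pixels), "origin" and "attitude" of the camera in the world. Camera axes: x right, y up, looking along -z (the intrinsics and any distortion apply to the point x, -y, -z); pixel columns grow to the right and rows downward; lengths in mm; the calibration is good to about 2 mm. A picture is of the moment at which its call begins. There is no depth.
- close_job(): hands the job in, once; it reports no verdict.
Trained networks look in a picture, given as the dict that the camera call returned (one of the last four; its "shot" number tells which), for a name from the list of things; names that differ only in an ending like _2 or _b are one class to them, and where a whole thing is asked for, a point or a joint stands for the part that bears it (a point fixed in the world has none). Each returns a list of dicts, best first, with "confidence" (0 to 1); they miss things now and then, are a little off and sometimes report something else, mostly with a low value. They report only what shows in the picture. A call takes as long as a camera call.
- recognise(name, picture): "at" ([row, column] in pixels, amid what is visible of it).
- outline_of(name, picture): "region" (420x560 bool, what is visible of it) and "at" ([row, column] in pixels, amid what is visible of it).
The state is a dict: "t": time; "q": joint angles; "joint_velocities": joint speeds; "effort": joint torques, N m; "position": TCP position; "tcp_rot": TCP orientation; "wrist_force": force on the tool from outside, world axes, zero at the start; "ft_torque": the same for the moment, N m; "width": opening from 0.0 (shut) to 1.0 (fully open).
Only numpy, scipy, OpenCV 4.12 (cv2) and the standard library are available. Lean on these libraries where they do the work, as an engineer would, in place of code of your own. Each camera call takes 0.05 s, during which the arm holds its last target. There are 200 camera calls.

## Working session

There is one attempt and no reset: what is moved stays moved. The work goes in short steps, Python scripts to look and compute and a tool call to move; the robot and the scene stay as the last step left them, time stands still between calls to the robot, and variables do not carry over. Pictures are saved under pics/ and viewed, about 8 in all and at most 12, crops included, and the job is handed in when it is done.

Besides the shell and the picture viewer there is one more tool, called by a JSON object that holds its "name" and its "arguments", one argument or row to a line. move_arm: Moves the arm, as the interface text tells. Its arguments: {"type":"object","properties":{"motion":{"type":"array"},"squeeze":{"type":"number"}},"required":["motion"]}

```bash
mkdir -p pics; cat > h.py <<'E'
import numpy as np, cv2
from rig import *
def save(p,n): cv2.imwrite(f'pics/{n}.png',cv2.cvtColor(p['pixels'],cv2.COLOR_RGB2BGR))
def ray(p,rc):
    K=np.array(p['mtx']);d=np.linalg.inv(K)@np.array([rc[1],rc[0],1.]);d=np.array([d[0],-d[1],-d[2]])
    return np.array(p['origin']),np.array(p['attitude'])@d
def onz(p,rc,z):
    o,d=ray(p,rc);return o+d*(z-o[2])/d[2]
def proj(p,X):
    c=np.array(p['attitude']).T@(np.array(X)-np.array(p['origin']));u=np.array(p['mtx'])@np.array([c[0],-c[1],-c[2]]);return u[1]/u[2],u[0]/u[2]
E
python3 - <<'E'
from h import *
np.set_printoptions(precision=1,suppress=True)
s=read_state();print(s['t'],s['position'],s['tcp_rot'],s['width'])
for n in ['top','side']:
    p=get_image(n);save(p,n+'0');print(n,np.array(p['origin']),p.keys())
    for k,z in dict(board_edge=110,chute_floor=80,bar=120,pointer=85,mark=80,scraper=40,scraper_grip=44,chip1_c=114,lunchbox=30,katori=20,jar=130,tin=100,station=0).items():
        for r in recognise(k,p)[:4]: print(k,np.round(r['at'],1),round(r['confidence'],2),onz(p,r['at'],z))
print(read_state()['t'])
E
```

```text
0.0 [152.4 553.7 230.4] [[-0.   0.3  1. ]
 [-0.   1.  -0.3]
 [-1.  -0.  -0. ]] 1.000463000861297
top [ 554.5  -27.8 1052.2] dict_keys(['pixels', 'mtx', 'origin', 'attitude', 'shot'])
board_edge [237.3 239.4] 0.94 [535.1  62.8 110. ]
board_edge [253.3 250.4] 0.32 [496.2  34.9 110. ]
chute_floor [238.6 238.5] 0.6 [531.2  67.9  80. ]
bar [235.9 212.3] 0.65 [537.8 128.2 120. ]
pointer [233.1 214.5] 0.78 [544.4 128.7  85. ]
pointer [225.3 265.2] 0.69 [566.    0.2  85. ]
mark [153.6 351.4] 0.41 [ 755.1 -220.1   80. ]
mark [207.2 149.7] 0.38 [608.1 297.   80. ]
scraper [249.5 400.5] 0.63 [ 507.5 -359.5   40. ]
scraper [238.1 241.8] 0.51 [531.7  63.1  40. ]
scraper_grip [225.3 267.2] 0.74 [566.6  -3.9  44. ]
scraper_grip [250.1 404.4] 0.57 [ 506.2 -368.5   44. ]
scraper_grip [233.1 214.4] 0.38 [543.9 135.6  44. ]
chip1_c [254.5 251.1] 0.54 [493.5  32.8 114. ]
lunchbox [152.7 351.1] 0.97 [ 767.9 -229.2   30. ]
katori [167.  142.1] 0.62 [721.3 341.7  20. ]
jar [157.  253.8] 0.95 [732.6  29.7 130. ]
jar [237.8 239.3] 0.31 [534.3  61.1 130. ]
tin [158.1 210.4] 0.93 [733.8 141.4 100. ]
tin [245.4
[... 271 characters left out ...]
floor [263.1 295.1] 0.65 [531.5 105.   80. ]
bar [289.8 289.5] 0.88 [533.5 189.5 120. ]
pointer [289.6 288.7] 0.78 [536.6 167.4  85. ]
mark [356.  231.9] 0.48 [611.9 297.8  80. ]
mark [133.  322.6] 0.2 [ 503.8 -317.4   80. ]
scraper [136.5 322.9] 0.86 [ 501.9 -357.5   40. ]
scraper [355.5 229.1] 0.31 [623.7 281.2  40. ]
scraper_grip [134.1 322.6] 0.73 [ 503.3 -362.9   44. ]
lunchbox [164.7 217.3] 0.82 [ 765.5 -213.    30. ]
lunchbox [290.7 291.4] 0.21 [533.9 134.7  30. ]
katori [388.6 166.1] 0.93 [717.9 342.1  20. ]
jar [228.2 196.1] 0.74 [722.4  86.9 130. ]
tin [277.1 177.5] 0.9 [735.3 178.7 100. ]
tin [208.  286.2] 0.62 [563.5 -16.9 100. ]
station [261.5 293.1] 0.73 [539.5  43.6   0. ]
1.4
```

View images.

View pics/top0.png

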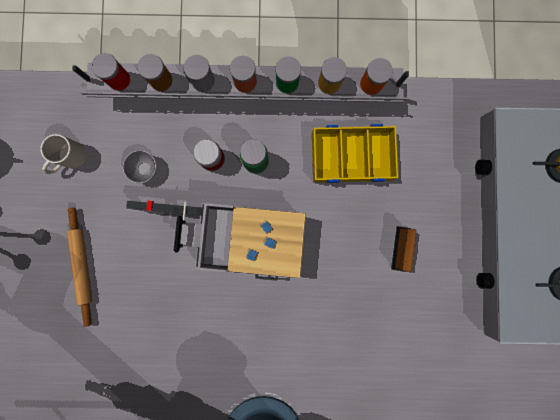

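View pics/side0.png

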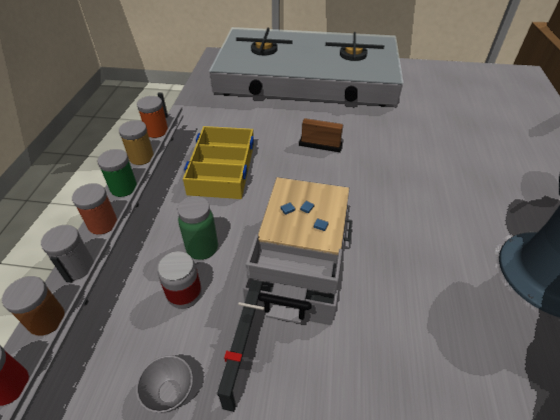

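```bash
python3 - <<'E'
from h import *
np.set_printoptions(precision=1,suppress=True)
for n in ['top','side']:
    p=get_image(n);im=p['pixels'];hsv=cv2.cvtColor(im,cv2.COLOR_RGB2HSV).astype(int);H,S,V=hsv[...,0],hsv[...,1],hsv[...,2]
    box=np.zeros(H.shape,bool)
    if n=='top': box[200:290,222:312]=1
    else: box[170:260,252:358]=1
    board=box&(H>8)&(H<25)&(S>60)&(V>120); blue=box&(H>95)&(H<125)&(S>80)
    def comps(m,z,mn):
        N,l,st,c=cv2.connectedComponentsWithStats(m.astype(np.uint8))
        for i in range(1,N):
            if st[i,4]>=mn:
                pts=np.array([onz(p,(r,cc),z)[:2] for r,cc in np.argwhere(l==i)],np.float32)
                print('  ',c[i][::-1],st[i,4],onz(p,c[i][::-1],z),'rect',cv2.minAreaRect(pts))
    print(n,'board');comps(cv2.morphologyEx((board|blue).astype(np.uint8),cv2.MORPH_OPEN,np.ones((3,3))),110,200)
    print('chips');comps(blue,116,8)
    red=(H<6)&(S>180)&(V>120)
    b2=np.zeros_like(box); 
    if n=='top': b2[195:220,140:165]=1
    else: b2[345:370,220:250]=1
    print('mark');comps(red&b2,80,5)
    b3=np.zeros_like(box)
    if n=='top': b3[195:230,175:200]=1
    else: b3[295:315,230:270]=1
    print('pointer');comps(b3&(V>150)&(S<60),85,5)
    for nm in ['scraper','bar']:
        for r in outline_of(nm,p)[:2]: print(nm,r['confidence'],r['at']);comps(r['region'],76 if nm=='scraper' else 120,20)
    b4=np.zeros_like(box)
    if n=='top': b4[215:280,385:425]=1
    else: b4[110:155,295:350]=1
    print('wood');comps(b4&(H>3)&(H<20)&(S>110),70,20)
    print('foot');comps(b4&(V<35),12,20)
    k=cv2.resize(im[190:290,120:320] if n=='top' else im[180:380,200:370],None,fx=4 if n=='top' else 3,fy=4 if n=='top' else 3,interpolation=cv2.INTER_CUBIC)
    if n=='top':
        k2=cv2.resize(im[220:280,385:425],None,fx=4,fy=4,interpolation=cv2.INTER_CUBIC);c=np.zeros((650,800,3),np.uint8);c=c[:600]*0;c=np.zeros((600,800,3),np.uint8);c[:400]=k;kk=cv2.resize(im[225:275,380:430],(200,200),interpolation=cv2.INTER_CUBIC);c[400:,:200]=kk;topc=c;
        s=get_image('side');ss=cv2.resize(s['pixels'][110:160,290:355],(260,200),interpolation=cv2.INTER_CUBIC);c[400:,220:480]=ss
        cv2.imwrite('pics/crop1.png',c[...,::-1])
E
```

```text
top board
   [241.8 266.2] 4627 [525.1  -3.5 110. ] rect ((525.59130859375, -3.3378372192382812), (179.46629333496094, 160.2314910888672), 85.61370086669922)
chips
   [226.8 266.2] 70 [562.   -3.2 116. ] rect ((561.8909912109375, -3.278776168823242), (21.876482009887695, 19.125629425048828), 34.54956817626953)
   [242.4 269.8] 71 [523.9 -12.8 116. ] rect ((523.842529296875, -12.69018840789795), (22.005430221557617, 17.526447296142578), 64.34541320800781)
   [254.7 251.6] 69 [493.2  31.4 116. ] rect ((493.1717529296875, 31.466859817504883), (17.854780197143555, 22.337366104125977), 72.4898681640625)
mark
   [205.4 148.9] 44 [612.7 299.2  80. ] rect ((612.4559326171875, 298.9363098144531), (23.225143432617188, 10.231317520141602), 2.0257766246795654)
pointer
   [209.9 183.8] 26 [602.3 208.2  85. ] rect ((600.7711181640625, 208.2834930419922), (3.2999942302703857, 43.6118278503418), 86.02293395996094)
   [226.7 184.5] 15 [559.4 205.2  85. ] rect ((558.814453125, 203.9856414794922), (10.195709228515625, 10.154006958007812), 1.7255821228027344)
scraper 0.67 [248.2, 400.3]
   [249.  403.3]
[... 1934 characters left out ...]
528.6558837890625, 130.97760009765625), (34.62417221069336, 129.53103637695312), 85.96671295166016)
   [302.5 285.6] 1439 [537.  214.2 120. ] rect ((539.117431640625, 211.91799926757812), (66.02344512939453, 87.381103515625), 82.7105712890625)
   [304.6 246.4] 29 [599.8 226.9 120. ] rect ((598.950927734375, 226.86692810058594), (4.246837139129639, 20.556983947753906), 85.5148696899414)
wood
   [132.8 321.3] 933 [ 507.2 -332.    70. ] rect ((508.5738830566406, -334.07196044921875), (107.57542419433594, 111.7706298828125), 84.35319519042969)
foot
   [146.2 320.5] 189 [ 505.7 -350.    12. ] rect ((507.4931335449219, -352.8466796875), (117.95821380615234, 42.172664642333984), 3.0512304306030273)
```

View pics/crop1.png

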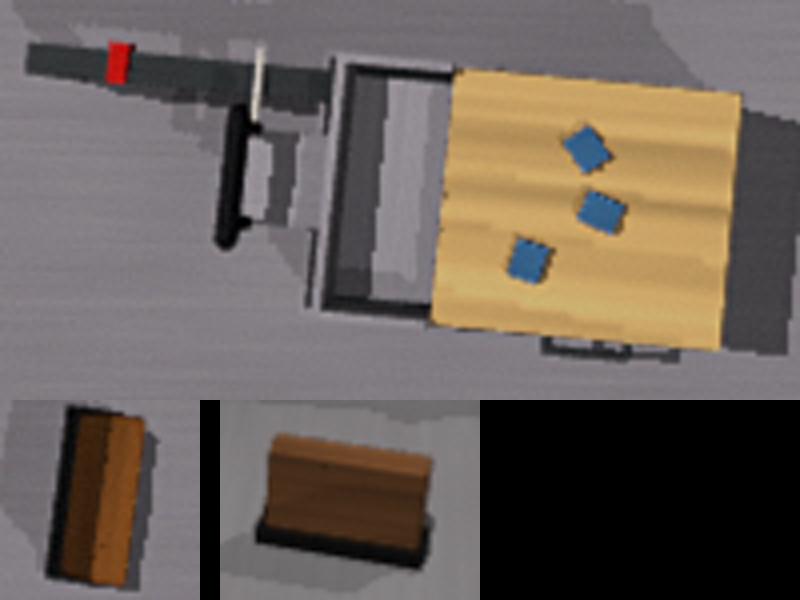

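```bash
cat >> h.py <<'E'
def go(x,y,z,ang,s=None):
    "shift (cm) and turn to TCP target, tool down, jaw axis at world angle ang"
    from scipy.spatial.transform import Rotation as R
    s=s or read_state();T=np.array(s['tcp_rot']);a=np.radians(ang)
    d=T.T@(np.array([x,y,z])-np.array(s['position']))/10
    Y=np.array([np.cos(a),np.sin(a),0]);X=np.array([0,0,-1.]);D=np.stack([X,Y,np.cross(X,Y)],1)
    print('t',s['t'],'pos',np.round(s['position'],1),'w',round(s['width'],3),'F',np.round(s['wrist_force'],1),'shift',np.round(d,2),'turn',np.round(R.from_matrix(T.T@D).as_rotvec(degrees=True),2),'n',np.linalg.norm(d)/6.25)
E
python3 - <<'E'
from h import *
from scipy.optimize import minimize
ps=[get_image('top'),get_image('side')];ms=[]
for p,b in zip(ps,[(215,280,385,425),(110,155,295,350)]):
    hsv=cv2.cvtColor(p['pixels'],cv2.COLOR_RGB2HSV).astype(int);H,S,V=hsv[...,0],hsv[...,1],hsv[...,2]
    m=np.zeros(H.shape,bool);m[b[0]:b[1],b[2]:b[3]]=True
    ms.append((m&(((H>3)&(H<20)&(S>110))|(V<35))).astype(np.float32))
def hull(p,c,a,lx,ly,z0,z1,m):
    X=[[c[0]+np.cos(a)*u-np.sin(a)*v,c[1]+np.sin(a)*u+np.cos(a)*v,z] for u in(-lx,lx) for v in(-ly,ly) for z in (z0,z1)]
    q=np.array([proj(p,x)[::-1] for x in X],np.float32)
    h=cv2.convexHull(q);cv2.fillConvexPoly(m,np.round((h+.5)*8*256-128).astype(np.int32)*1,1.,shift=8)
def cost(v,i=None):
    t=0
    for k in ([0,1] if i is None else [i]):
        m=np.zeros((420*8,560*8),np.float32)
        hull(ps[k],v[:2],v[2]/57.2958,60,18,0,12,m);hull(ps[k],v[:2],v[2]/57.2958,55,12,12,76,m)
        t+=np.abs(cv2.resize(m,(560,420),interpolation=cv2.INTER_AREA)-ms[k]).sum()
    return t
for i in [0,1,None]:
    r=minimize(cost,[508,-360,-6],args=(i,),method='Nelder-Mead',options=dict(initial_simplex=[[505,-365,-9],[512,-362,-3],[507,-352,-7],[512,-366,-6]],maxiter=80));print(i,r.x,r.fun)
print(np.array(read_state()['tcp_rot']).round(4))
go(450,150,230,84);go(509,-359,150,83.4)
E
```

```text
0 [ 509.06986667 -370.07099563   -7.60621425] 87.71875
1 [ 507.93719617 -370.38290523   -8.75837345] 107.703125
None [ 508.44044692 -370.23015748   -8.08075685] 198.0
[[ 0.000e+00  2.656e-01  9.641e-01]
 [ 2.000e-04  9.641e-01 -2.656e-01]
 [-1.000e+00  2.000e-04  0.000e+00]]
t 1.85 pos [152.7 554.4 231.4] w 1.005 F [ 0.9  0.6 -0.2] shift [  0.13 -31.09  39.4 ] turn [-9.4   0.   -0.01] n 8.030662294700669
t 1.85 pos [152.7 554.4 231.4] w 1.005 F [ 0.9  0.6 -0.2] shift [  8.12 -78.6   58.61] turn [-8.8   0.   -0.01] n 15.740789963857098
```

{"name": "move_arm", "arguments": {
  "motion": [
    [0, -5, 6, -2, 0, 0, 1],
    [0, -10, 12, -4, 0, 0, 1],
    [0, -15, 17, -7.4, 0, 0, 1],
    [0, -20, 22, -7.4, 0, 0, 1],
    [0, -26, 25, -7.4, 0, 0, 1]
  ]
}}

```text
t: 2.48
position: [309.5, 283.6, 231.6]
tcp_rot: [[0.002, 0.139, 0.99], [0.001, 0.99, -0.139], [-1.0, 0.001, 0.002]]
wrist_force: [1.7, -0.7, 0.3]
width: 1.002
```

```bash
python3 -c "
from h import *
go(508.5,-370,180,82)"
```

```text
t 2.475 pos [309.5 283.6 231.6] w 1.002 F [ 1.7 -0.7  0.3] shift [  5.15 -61.96  28.79] turn [-0.    0.09 -0.05] n 10.963019340347351
```

{"name": "move_arm", "arguments": {
  "motion": [
    [0, -4, 4.5, 0, 0, 0, 1],
    [0, -9, 8, 0, 0, 0, 1],
    [0, -15, 11, 0, 0, 0, 1],
    [0, -21, 13, 0, 0, 0, 1],
    [0, -27, 15, 0, 0, 0, 1]
  ]
}}

```text
t: 3.1
position: [418.4, 0.8, 231.6]
tcp_rot: [[0.001, 0.139, 0.99], [0.0, 0.99, -0.139], [-1.0, 0.0, 0.001]]
wrist_force: [2.0, -0.3, 1.3]
width: 0.997
```

{"name": "move_arm", "arguments": {
  "motion": [
    [0, -6, 2, 0, 0, 0, 0.8],
    [1, -12, 4.5, 0, 0, 0, 0.8],
    [2, -18, 7, 0, 0, 0, 0.8],
    [3, -24, 9.5, 0, 0, 0, 0.8],
    [4, -29, 11.5, 0, 0, 0, 0.8]
  ]
}}

```text
t: 3.72
position: [491.4, -299.9, 191.7]
tcp_rot: [[0.001, 0.14, 0.99], [-0.0, 0.99, -0.14], [-1.0, -0.0, 0.001]]
wrist_force: [0.8, 0.2, -0.3]
width: 0.8
```

```bash
python3 -c "
from h import *
go(508.5,-370,120,82)
p=get_image('wrist');save(p,'w1')
for k in ['scraper','scraper_grip']:
  for r in recognise(k,p)[:2]: print(k,r['at'],r['confidence'],onz(p,r['at'],76))
print(proj(p,[508.5,-370,76]))
"
```

```text
t 3.725 pos [ 491.4 -299.9  191.7] w 0.8 F [ 0.8  0.2 -0.3] shift [ 7.18 -6.7   2.66] turn [-0.02  0.07  0.01] n 1.6274894206384047
scraper [215.4, 211.1] 0.69 [ 492.86456293 -361.30163648   76.        ]
scraper_grip [209.1, 210.7] 0.6 [ 486.88174427 -360.41019455   76.        ]
(np.float64(232.33200770700267), np.float64(205.38955056269955))
```

{"name": "move_arm", "arguments": {
  "motion": [
    [2, -3.5, 1.3, 0, 0, 0, 0.8],
    [4, -6.7, 2.6, 0, 0, 0, 0.8],
    [6, -6.7, 2.6, 0, 0, 0, 0.8],
    [6, -6.7, 2.6, 0, 0, 0, 0.8]
  ]
}}

```text
t: 4.38
position: [506.2, -365.6, 130.4]
tcp_rot: [[-0.003, 0.138, 0.99], [0.003, 0.99, -0.138], [-1.0, 0.003, -0.003]]
wrist_force: [-0.0, 0.6, -0.3]
width: 0.801
```

```bash
python3 -c "
from h import *
go(508.5,-370,28,82)
p=get_image('wrist');
im=p['pixels'].copy()
a=np.radians(-8)
for u in(-55,55):
  for v in (-12,12):
    r,c=proj(p,[508.5+np.cos(a)*u-np.sin(a)*v,-370+np.sin(a)*u+np.cos(a)*v,76]);print(r,c);cv2.circle(im,(int(c),int(r)),3,(0,255,0),-1)
p['pixels']=im;save(p,'w2')
"
```

```text
t 4.375 pos [ 506.2 -365.6  130.4] w 0.801 F [-0.   0.6 -0.3] shift [10.23 -0.43  0.33] turn [ 0.04 -0.19 -0.15] n 1.6397052477744822
157.61570339470538 253.67145991647448
157.66387316815695 290.44797381591303
301.4556942775298 256.7506191277425
301.4440420403769 288.0080564051724
```

View pics/w2.png

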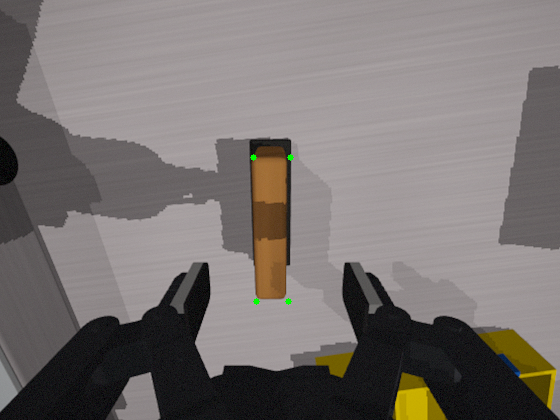

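{"name": "move_arm", "arguments": {
  "motion": [
    [5, -0.4, 0.1, 0, 0, 0, 0.8],
    [9, -0.4, 0.1, 0, 0, 0, 0.8],
    [10, -0.4, 0.1, 0, 0, 0, 0.8],
    [10, -0.4, 0.1, 0, 0, 0, 0.2],
    [10, -0.4, 0.1, 0, 0, 0, 0]
  ],
  "squeeze": 70
}}

```text
t: 5.05
position: [509.3, -372.8, 34.3]
tcp_rot: [[0.003, 0.139, 0.99], [-0.003, 0.99, -0.139], [-1.0, -0.002, 0.003]]
wrist_force: [-1.0, 0.3, 0.5]
width: 0.377
```

{"name": "move_arm", "arguments": {
  "motion": [
    [0, 0, 0, 0, 0, 0, 0],
    [0, 0, 0, 0, 0, 0, 0],
    [0, 0, 0, 0, 0, 0, 0]
  ]
}}

```text
t: 5.42
position: [509.1, -372.7, 33.9]
tcp_rot: [[0.003, 0.139, 0.99], [-0.002, 0.99, -0.139], [-1.0, -0.001, 0.003]]
wrist_force: [-0.1, 0.7, 6.8]
width: 0.271
```

```bash
python3 -c "
from h import *
go(508.5,-370,190,82)"
```

```text
t 5.425 pos [ 509.1 -372.7   33.9] w 0.271 F [-0.1  0.7  6.8] shift [-15.61   0.23  -0.05] turn [0.   0.2  0.09] n 2.4976883498948315
```

{"name": "move_arm", "arguments": {
  "motion": [
    [-5, 0, 0, 0, 0, 0, 0],
    [-10, 0, 0, 0, 0, 0, 0],
    [-16, 0, 0, 0, 0, 0, 0],
    [-16, 5, 0, 0, 0, 0, 0],
    [-16, 9, 0, 0, 0, 0, 0]
  ]
}}

```text
t: 6.05
position: [521.0, -282.1, 193.3]
tcp_rot: [[0.002, 0.14, 0.99], [-0.001, 0.99, -0.14], [-1.0, -0.001, 0.003]]
wrist_force: [0.6, 0.4, -1.2]
width: 0.273
```

```bash
python3 -c "
from h import *
go(520,-60.5,185,85.6)"
```

```text
t 6.05 pos [ 521.  -282.1  193.3] w 0.273 F [ 0.6  0.4 -1.2] shift [ 0.8  21.93 -3.2 ] turn [-3.65  0.15  0.06] n 3.548926940378215
```

{"name": "move_arm", "arguments": {
  "motion": [
    [0, 5, -0.8, -1, 0, 0, 0],
    [0, 11, -1.6, -2, 0, 0, 0],
    [0, 16, -2.4, -3.6, 0, 0, 0],
    [0, 21.9, -3.2, -3.6, 0, 0, 0],
    [0, 21.9, -3.2, -3.6, 0, 0, 0]
  ]
}}

```text
t: 6.68
position: [518.4, -57.6, 192.1]
tcp_rot: [[-0.0, 0.071, 0.997], [0.001, 0.997, -0.071], [-1.0, 0.001, -0.0]]
wrist_force: [-0.4, -0.6, -2.0]
width: 0.273
```

```bash
python3 - <<'E'
from h import *
go(520,-60.5,145.5,85.6)
p=get_image('side');im=p['pixels'].copy()
q=get_image('top');jm=q['pixels']
a=cv2.resize(im[150:270,230:380],(750,600))[:, :400] if 0 else cv2.resize(im[140:270,230:380],(400,347))
b=cv2.resize(jm[190:300,200:327],(400,347))
cv2.imwrite('pics/s2.png',np.hstack([a,b])[...,::-1])
E
```

```text
t 6.675 pos [518.4 -57.6 192.1] w 0.273 F [-0.4 -0.6 -2. ] shift [ 4.66 -0.29  0.18] turn [ 0.34 -0.03 -0.06] n 0.7471594283720775
```

View pics/s2.png

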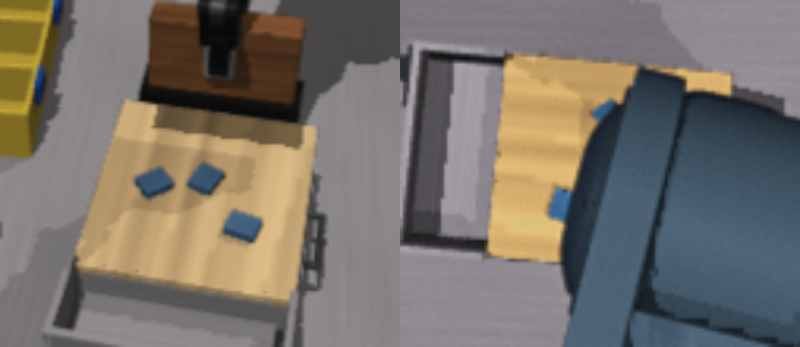

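{"name": "move_arm", "arguments": {
  "motion": [
    [2, -0.3, 0.15, 0.3, 0, 0, 0],
    [4, -0.3, 0.15, 0.3, 0, 0, 0],
    [4.5, -0.3, 0.15, 0.3, 0, 0, 0],
    [4.6, -0.3, 0.15, 0.3, 0, 0, 0],
    [4.6, -0.3, 0.15, 0.3, 0, 0, 0]
  ]
}}

```text
t: 7.4
position: [520.9, -65.0, 146.5]
tcp_rot: [[0.001, 0.083, 0.997], [-0.0, 0.997, -0.083], [-1.0, -0.0, 0.001]]
wrist_force: [0.3, 0.4, -1.6]
width: 0.274
```

```bash
python3 - <<'E'
from h import *
go(531.9,91,146,85.6)
p=get_image('side');im=p['pixels'].copy()
cv2.imwrite('pics/s3.png',cv2.resize(im[140:270,230:380],(600,520),interpolation=cv2.INTER_CUBIC)[...,::-1])
E
```

```text
t 7.4 pos [520.9 -65.  146.5] w 0.274 F [ 0.3  0.4 -1.6] shift [ 0.05 15.64 -0.19] turn [-0.34  0.07  0.01] n 2.50193834552539
```

View pics/s3.png

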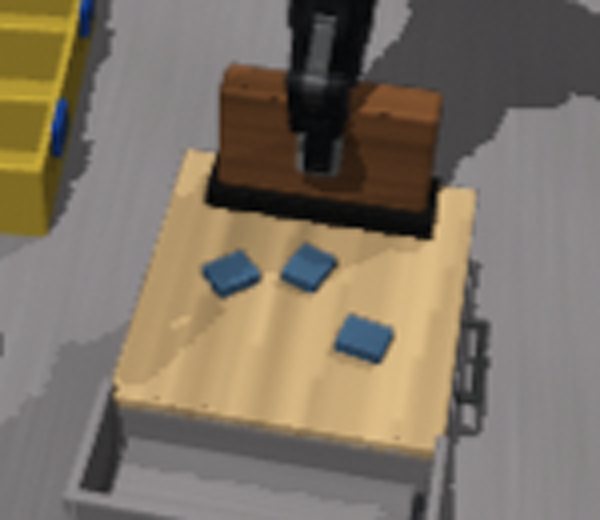

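{"name": "move_arm", "arguments": {
  "motion": [
    [0.1, 1.0, 0, 0, 0, 0, 0],
    [0.1, 2.2, 0, 0, 0, 0, 0],
    [0.1, 3.6, 0, 0, 0, 0, 0],
    [0.1, 5.0, 0, 0, 0, 0, 0],
    [0.1, 6.4, 0, 0, 0, 0, 0]
  ]
}}

```text
t: 8.07
position: [525.6, 0.6, 144.8]
tcp_rot: [[0.0, 0.081, 0.997], [0.0, 0.997, -0.081], [-1.0, 0.0, 0.0]]
wrist_force: [-0.3, -0.1, -1.3]
width: 0.271
```

{"name": "move_arm", "arguments": {
  "motion": [
    [0, 1.3, 0, 0, 0, 0, 0],
    [0, 2.6, 0, 0, 0, 0, 0],
    [0, 3.9, 0, 0, 0, 0, 0],
    [0, 5.2, 0, 0, 0, 0, 0],
    [0, 6.2, 0, 0, 0, 0, 0]
  ]
}}

```text
t: 8.7
position: [530.7, 62.0, 144.8]
tcp_rot: [[-0.0, 0.082, 0.997], [0.0, 0.997, -0.082], [-1.0, 0.0, -0.0]]
wrist_force: [0.3, -0.2, -0.9]
width: 0.277
```

```bash
python3 - <<'E'
from h import *
go(531.9,91,146,85.6)
p=get_image('side');im=p['pixels'].copy()
cv2.imwrite('pics/s4.png',cv2.resize(im[160:310,220:380],(640,600),interpolation=cv2.INTER_CUBIC)[...,::-1])
E
```

```text
t 8.7 pos [530.7  62.  144.8] w 0.277 F [ 0.3 -0.2 -0.9] shift [-0.12  2.9  -0.12] turn [-0.28 -0.   -0.  ] n 0.46432726080084025
```

View pics/s4.png

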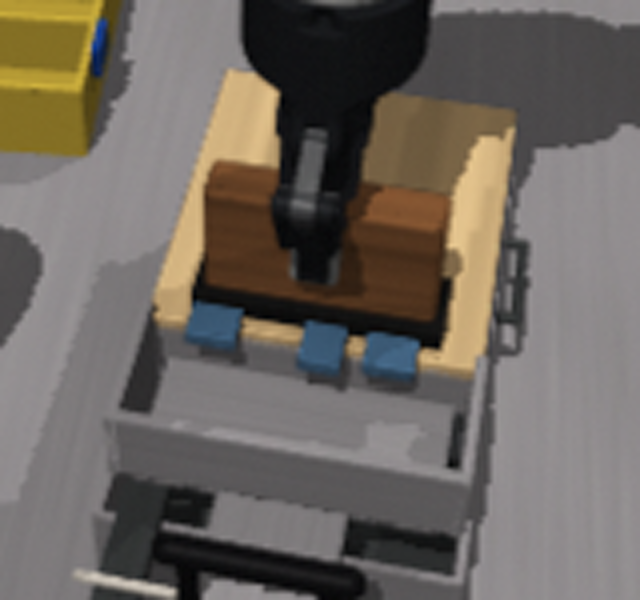

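{"name": "move_arm", "arguments": {
  "motion": [
    [0, 0.8, 0, 0, 0, 0, 0],
    [0, 1.6, 0, 0, 0, 0, 0],
    [0, 2.4, 0, 0, 0, 0, 0],
    [0, 3.0, 0, 0, 0, 0, 0],
    [0, 3.0, 0, 0, 0, 0, 0]
  ]
}}

```text
t: 9.38
position: [533.1, 91.5, 144.8]
tcp_rot: [[0.0, 0.081, 0.997], [0.0, 0.997, -0.081], [-1.0, 0.0, 0.0]]
wrist_force: [-0.1, -0.8, -0.5]
width: 0.272
```

```bash
python3 - <<'E'
from h import *
go(531.9,91,190,85.6)
p=get_image('side');im=p['pixels'].copy()
cv2.imwrite('pics/s5.png',cv2.resize(im[160:310,220:380],(640,600),interpolation=cv2.INTER_CUBIC)[...,::-1])
E
```

```text
t 9.375 pos [533.1  91.5 144.8] w 0.272 F [-0.1 -0.8 -0.5] shift [-4.52 -0.06 -0.12] turn [-0.26  0.   -0.  ] n 0.7239266015754837
```

View pics/s5.png

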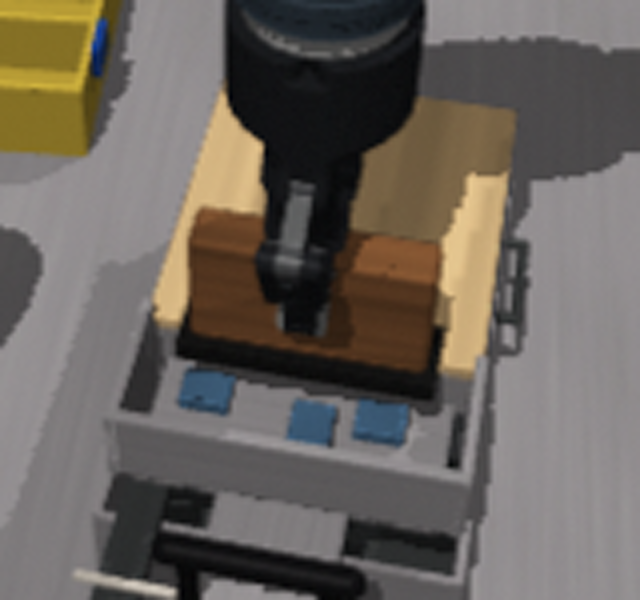

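{"name": "move_arm", "arguments": {
  "motion": [
    [-2, 0, 0, 0, 0, 0, 0],
    [-5, -2, 0, 0, 0, 0, 0],
    [-5, -8, 0, 0, 0, 0, 0],
    [-5, -14, 0, 0, 0, 0, 0],
    [-5, -20, 0, 0, 0, 0, 0]
  ]
}}

```text
t: 10.05
position: [516.5, -110.2, 195.1]
tcp_rot: [[0.001, 0.082, 0.997], [-0.0, 0.997, -0.082], [-1.0, -0.0, 0.001]]
wrist_force: [0.6, -0.3, -1.7]
width: 0.274
```

{"name": "move_arm", "arguments": {
  "motion": [
    [0, -6, 0, 0, 0, 0, 0],
    [0, -12, 0, 0, 0, 0, 0],
    [2, -14, 0, 0, 0, 0, 0],
    [7, -14, 0, 0, 0, 0, 0],
    [12, -14, 0, 0, 0, 0, 0]
  ]
}}

```text
t: 10.68
position: [505.5, -249.1, 74.0]
tcp_rot: [[0.002, 0.084, 0.996], [-0.001, 0.996, -0.084], [-1.0, -0.001, 0.002]]
wrist_force: [0.1, -0.3, -2.4]
width: 0.276
```

```bash
python3 -c "
from h import *
go(505,-250,34.5,85.6)"
```

```text
t 10.675 pos [ 505.5 -249.1   74. ] w 0.276 F [ 0.1 -0.3 -2.4] shift [ 3.95 -0.09 -0.05] turn [-0.4   0.1   0.05] n 0.6324682434389995
```

{"name": "move_arm", "arguments": {
  "motion": [
    [2, 0, 0, 0, 0, 0, 0],
    [3.4, 0, 0, 0, 0, 0, 0],
    [3.8, 0, 0, 0, 0, 0, 0],
    [3.9, 0, 0, 0, 0, 0, 0],
    [3.9, 0, 0, 0, 0, 0, 0]
  ]
}}

```text
t: 11.3
position: [506.1, -248.3, 36.8]
tcp_rot: [[0.002, 0.082, 0.997], [-0.001, 0.997, -0.082], [-1.0, -0.001, 0.002]]
wrist_force: [-1.4, 0.6, -0.6]
width: 0.276
```

{"name": "move_arm", "arguments": {
  "motion": [
    [0, 0, 0, 0, 0, 0, 0.4],
    [0, 0, 0, 0, 0, 0, 0.7],
    [0, 0, 0, 0, 0, 0, 0.7],
    [0, 0, 0, 0, 0, 0, 0.7]
  ]
}}

```text
t: 11.8
position: [505.3, -247.8, 35.9]
tcp_rot: [[0.0, 0.082, 0.997], [-0.0, 0.997, -0.082], [-1.0, 0.0, 0.0]]
wrist_force: [0.3, -1.4, 0.4]
width: 0.698
```

```bash
python3 -c "
from h import *
go(541.3,213.5,180,85.6)"
```

```text
t 11.8 pos [ 505.3 -247.8   35.9] w 0.698 F [ 0.3 -1.4  0.4] shift [-14.41  46.27  -0.19] turn [-0.3   0.01 -0.  ] n 7.754287702846492
```

Released. Raise, then cross over the station to above the bar.

{"name": "move_arm", "arguments": {
  "motion": [
    [-5, 0, 0, 0, 0, 0, 0.7],
    [-11, 0, 0, 0, 0, 0, 0.7],
    [-17, 0, 0, 0, 0, 0, 0.7],
    [-17, 6, 0, 0, 0, 0, 0.5],
    [-17, 12, 0, -0.3, 0, 0, 0.5]
  ]
}}

```text
t: 12.42
position: [516.0, -127.8, 207.1]
tcp_rot: [[0.003, 0.079, 0.997], [-0.001, 0.997, -0.079], [-1.0, -0.0, 0.003]]
wrist_force: [1.0, 0.7, -0.7]
width: 0.502
```

{"name": "move_arm", "arguments": {
  "motion": [
    [0, 6, 0, 0, 0, 0, 0.5],
    [0, 12, 0, 0, 0, 0, 0.5],
    [0, 18, 0, 0, 0, 0, 0.5],
    [0, 24, 0, 0, 0, 0, 0.5],
    [0, 27.5, 0, 0, 0, 0, 0.5]
  ]
}}

```text
t: 13.05
position: [535.9, 148.8, 205.8]
tcp_rot: [[0.0, 0.074, 0.997], [0.0, 0.997, -0.074], [-1.0, 0.0, 0.0]]
wrist_force: [0.6, -0.1, -0.2]
width: 0.5
```

```bash
python3 - <<'E'
from h import *
go(541.3,213.5,180,85.6)
p=get_image('top')
q=get_image('side')
for n,m in (('top',p),('side',q)):
    im=m['pixels'].copy()
    for z,x,y,c in [(127,541.3,213.7,(255,0,255)),(127,541.3+44,213.7-3.4,(255,0,255)),(127,541.3-44,213.7+3.4,(255,0,255)),(80,611.5,297.8,(0,255,0))]:
        r,cc=proj(m,[x,y,z]);cv2.circle(im,(round(cc),round(r)),1,c,-1)
    if n=='top': a=cv2.resize(im[170:290,120:320],(400,240),interpolation=cv2.INTER_CUBIC);a=np.vstack([a,cv2.resize(im[200:280,380:460],(400,360))[:,:400]])
    else: b=cv2.resize(im[100:400,200:360],(320,600),interpolation=cv2.INTER_CUBIC)
cv2.imwrite('pics/b1.png',np.hstack([a,b])[...,::-1])
E
```

```text
t 13.05 pos [535.9 148.8 205.8] w 0.5 F [ 0.6 -0.1 -0.2] shift [2.58 6.49 0.06] turn [ 0.15  0.01 -0.03] n 1.1178039751703324
```

View pics/b1.png

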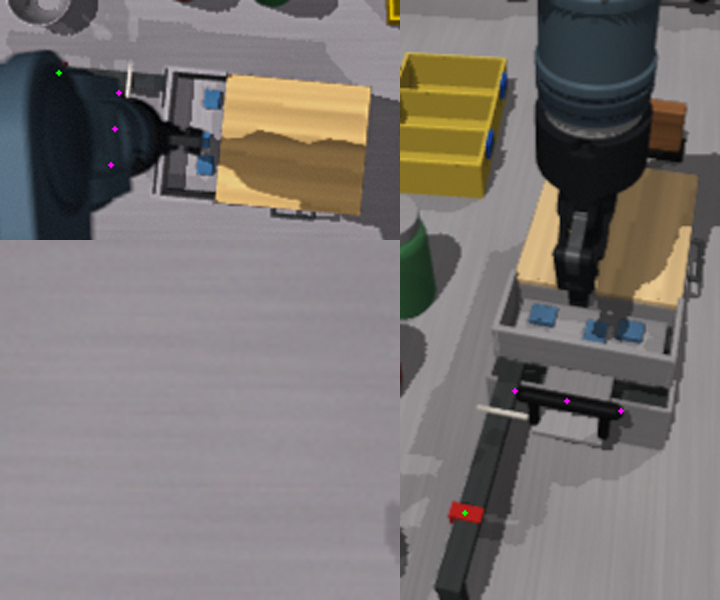

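{"name": "move_arm", "arguments": {
  "motion": [
    [0, 5, 0, 0, 0, 0, 0.5],
    [2, 6.5, 0, 0, 0, 0, 0.5],
    [5, 6.5, 0, 0, 0, 0, 0.5],
    [5, 6.5, 0, 0, 0, 0, 0.5]
  ]
}}

```text
t: 13.65
position: [539.1, 209.6, 153.4]
tcp_rot: [[-0.005, 0.077, 0.997], [-0.002, 0.997, -0.077], [-1.0, -0.002, -0.005]]
wrist_force: [-0.0, 0.1, 0.4]
width: 0.501
```

```bash
python3 - <<'E'
from h import *
go(541.3,213.6,102,85.6)
p=get_image('side');im=p['pixels']
cv2.imwrite('pics/b2.png',cv2.resize(im[230:380,200:360],(640,600),interpolation=cv2.INTER_CUBIC)[...,::-1])
E
```

```text
t 13.65 pos [539.1 209.6 153.4] w 0.501 F [-0.   0.1  0.4] shift [5.14 0.43 0.22] turn [-0.03 -0.31  0.12] n 0.8257953805974226
```

View pics/b2.png

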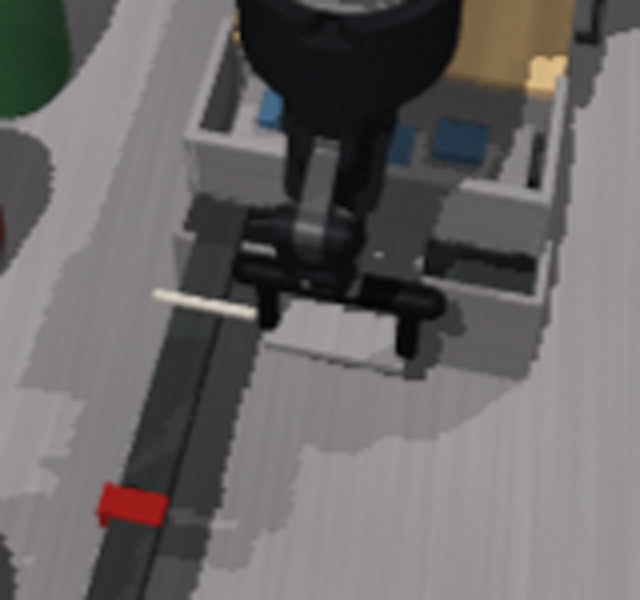

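{"name": "move_arm", "arguments": {
  "motion": [
    [2.5, 0.2, 0.1, 0, 0, 0, 0.5],
    [5, 0.2, 0.1, 0, 0, 0, 0.5],
    [5, 0.2, 0.1, 0, 0, 0, 0.5],
    [5, 0.2, 0.1, 0, 0, 0, 0],
    [5, 0.2, 0.1, 0, 0, 0, 0]
  ],
  "squeeze": 70
}}

```text
t: 14.32
position: [543.7, 212.5, 107.9]
tcp_rot: [[0.003, 0.077, 0.997], [-0.0, 0.997, -0.077], [-1.0, 0.0, 0.003]]
wrist_force: [-0.2, -1.3, 3.0]
width: 0.135
```

{"name": "move_arm", "arguments": {
  "motion": [
    [0, 0, 0, 0, 0, 0, 0],
    [0, 0, 0, 0, 0, 0, 0],
    [0, 0, 0, 0, 0, 0, 0]
  ]
}}

```text
t: 14.7
position: [543.7, 212.5, 107.9]
tcp_rot: [[0.004, 0.077, 0.997], [-0.0, 0.997, -0.077], [-1.0, 0.0, 0.004]]
wrist_force: [-0.1, -2.4, 5.6]
width: 0.135
```

```bash
python3 - <<'E'
from h import *
go(548.1,302,102,85.6)
E
```

```text
t 14.7 pos [543.7 212.5 107.9] w 0.135 F [-0.1 -2.4  5.6] shift [ 0.59  8.95 -0.26] turn [-0.02  0.2  -0.01] n 1.4363443843824444
```

{"name": "move_arm", "arguments": {
  "motion": [
    [0, 0, 0, 0, 0, 0, 0.4],
    [0.3, 0, 0, 0, 0, 0, 0.4],
    [0.7, 0.05, 0, 0, 0, 0, 0.4],
    [0.7, 0.05, 0, 0, 0, 0, 0.4],
    [0.7, 0.05, 0, 0, 0, 0, 0]
  ]
}}

```text
t: 15.32
position: [542.2, 213.2, 98.6]
tcp_rot: [[-0.0, 0.077, 0.997], [-0.0, 0.997, -0.077], [-1.0, -0.0, -0.0]]
wrist_force: [0.7, -0.5, 0.1]
width: 0.196
```

{"name": "move_arm", "arguments": {
  "motion": [
    [0, 0, 0, 0, 0, 0, 0],
    [0, 0, 0, 0, 0, 0, 0],
    [0, 0, 0, 0, 0, 0, 0],
    [0, 0, 0, 0, 0, 0, 0]
  ]
}}

```text
t: 15.82
position: [542.3, 212.9, 98.8]
tcp_rot: [[-0.0, 0.077, 0.997], [-0.001, 0.997, -0.077], [-1.0, -0.001, -0.0]]
wrist_force: [-1.4, -3.2, 1.3]
width: 0.141
```

```bash
python3 - <<'E'
from h import *
go(548.1,302,102,85.6)
E
```

```text
t 15.825 pos [542.3 212.9  98.8] w 0.141 F [-1.4 -3.2  1.3] shift [-0.32  8.93 -0.11] turn [-0.02 -0.01  0.03] n 1.4299359949366226
```

{"name": "move_arm", "arguments": {
  "motion": [
    [0, 1.5, 0, 0, 0, 0, 0],
    [0, 3, 0, 0, 0, 0, 0],
    [0, 4.5, 0, 0, 0, 0, 0],
    [0, 6, 0, 0, 0, 0, 0],
    [0, 7.5, 0, 0, 0, 0, 0]
  ]
}}

```text
t: 16.45
position: [547.9, 286.6, 98.8]
tcp_rot: [[-0.0, 0.078, 0.997], [-0.004, 0.997, -0.078], [-1.0, -0.004, -0.0]]
wrist_force: [-1.1, -8.5, 3.4]
width: 0.144
```

{"name": "move_arm", "arguments": {
  "motion": [
    [0, 0.6, 0, 0, 0, 0, 0],
    [0, 1.0, 0, 0, 0, 0, 0],
    [0, 1.4, 0, 0, 0, 0, 0],
    [0, 1.4, 0, 0, 0, 0, 0],
    [0, 1.4, 0, 0, 0, 0, 0]
  ]
}}

```text
t: 17.08
position: [549.0, 300.2, 98.8]
tcp_rot: [[-0.0, 0.078, 0.997], [-0.004, 0.997, -0.078], [-1.0, -0.004, -0.0]]
wrist_force: [-1.6, -8.5, 3.3]
width: 0.139
```

```bash
python3 - <<'E'
from h import *
go(548.1,302,102,85.6)
ux=np.array([.9971,-.0767]);uy=np.array([.0767,.9971])
for n in ['side','top']:
    p=get_image(n);im=p['pixels'];hsv=cv2.cvtColor(im,cv2.COLOR_RGB2HSV).astype(int);H,S,V=hsv[...,0],hsv[...,1],hsv[...,2]
    b=np.zeros(H.shape,bool)
    if n=='side': b[320:400,200:262]=1
    else: b[190:225,125:190]=1
    for nm,m,z in [('red',b&((H<6)|(H>174))&(S>150)&(V>70),80),('white',b&(V>140)&(S<60),85)]:
        if m.sum()>3:
            X=np.array([onz(p,rc,z)[:2]-[534,119] for rc in np.argwhere(m)]);print(n,nm,m.sum(),'x',(X@ux).min(),(X@ux).max(),'y',(X@uy).min(),(X@uy).max(),(X@uy).mean())
    if n=='side': cv2.imwrite('pics/e1.png',cv2.resize(im[230:410,190:370],(600,600),interpolation=cv2.INTER_CUBIC)[...,::-1])
E
```

```text
t 17.075 pos [549.  300.2  98.8] w 0.139 F [-1.6 -8.5  3.3] shift [-0.32  0.17 -0.1 ] turn [-0.05 -0.01  0.21] n 0.0602074973104615
side red 82 x 49.697259813820374 75.65925048224037 y 182.62741954084927 192.7422977973873 186.61399607035258
side white 2471 x 3.047398938400031 133.09542327896258 y 123.61833209354013 257.93958123350563 192.164085088753
top red 26 x 52.23899533589462 75.91529540730835 y 186.15032413749557 192.34546538203193 189.24915768144123
top white 374 x 16.946299445614965 85.40129739355422 y 77.33013262807967 244.9572802965233 135.1468362518187
```

View pics/e1.png

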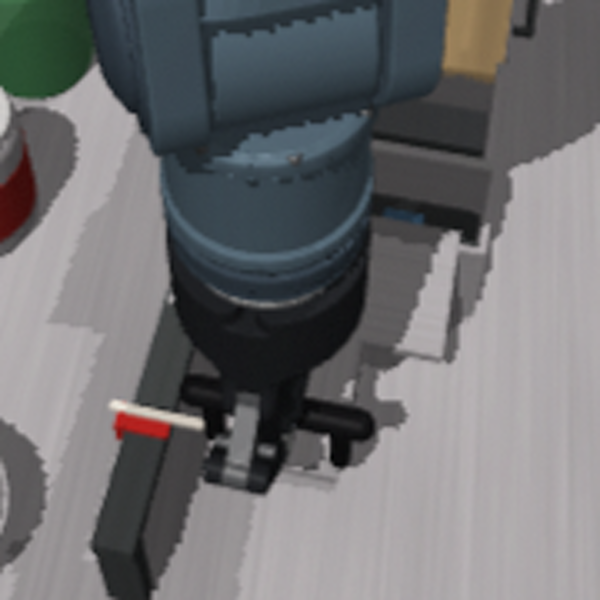

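```bash
python3 - <<'E'
from h import *
ux=np.array([.9971,-.0767]);uy=np.array([.0767,.9971])
p=get_image('side');im=p['pixels'].astype(int)
b=np.zeros(im.shape[:2],bool);b[348:360,223:251]=1
m=b&(im.min(2)>150)
lab=cv2.connectedComponentsWithStats(m.astype(np.uint8));print(lab[2][1:],lab[3][1:])
for c in (230,234,238): print(c,[tuple(im[r,c]) for r in range(349,362)])
X=np.array([onz(p,rc,83.1)[:2]-[534,119] for rc in np.argwhere(m)]);y=X@uy;print('pointer',m.sum(),(X@ux).min(),(X@ux).max(),y.min(),y.max(),y.mean(),'mark side 183.06')
E
```

```text
[[223 349  28   9  77]] [[235.87012987 353.50649351]]
230 [(np.int64(106), np.int64(105), np.int64(107)), (np.int64(86), np.int64(88), np.int64(88)), (np.int64(151), np.int64(146), np.int64(139)), (np.int64(201), np.int64(194), np.int64(183)), (np.int64(205), np.int64(197), np.int64(186)), (np.int64(179), np.int64(124), np.int64(116)), (np.int64(176), np.int64(50), np.int64(46)), (np.int64(179), np.int64(34), np.int64(32)), (np.int64(178), np.int64(33), np.int64(30)), (np.int64(178), np.int64(34), np.int64(31)), (np.int64(135), np.int64(32), np.int64(30)), (np.int64(75), np.int64(52), np.int64(52)), (np.int64(55), np.int64(58), np.int64(58))]
234 [(np.int64(65), np.int64(67), np.int64(67)), (np.int64(67), np.int64(68), np.int64(68)), (np.int64(53), np.int64(54), np.int64(54)), (np.int64(174), np.int64(167), np.int64(158)), (np.int64(207), np.int64(200), np.int64(188)), (np.int64(201), np.int64(194), np.int64(183)), (np.int64(180), np.int64(109), np.int64(102)), (np.int64(177), np.int64(41), np.int64(37)), (np.int64(179), np.int64(34), np.int64(31)), (np.int64(179), np.int64(35), np.i
[... 156 characters left out ...]
t64(64), np.int64(66), np.int64(65)), (np.int64(65), np.int64(68), np.int64(67)), (np.int64(64), np.int64(67), np.int64(66)), (np.int64(67), np.int64(68), np.int64(66)), (np.int64(187), np.int64(180), np.int64(169)), (np.int64(211), np.int64(203), np.int64(192)), (np.int64(190), np.int64(183), np.int64(172)), (np.int64(179), np.int64(96), np.int64(89)), (np.int64(178), np.int64(36), np.int64(33)), (np.int64(179), np.int64(34), np.int64(32)), (np.int64(179), np.int64(35), np.int64(32)), (np.int64(174), np.int64(34), np.int64(31)), (np.int64(110), np.int64(40), np.int64(39))]
pointer 77 35.07352778631815 80.04203276820768 177.20607208102194 182.5338284948473 180.21010621119675 mark side 183.06
```

{"name": "move_arm", "arguments": {
  "motion": [
    [0, 0.15, 0, 0, 0, 0, 0],
    [0, 0.28, 0, 0, 0, 0, 0],
    [0, 0.28, 0, 0, 0, 0, 0],
    [0, 0.28, 0, 0, 0, 0, 0]
  ]
}}

```text
t: 17.73
position: [549.1, 302.9, 98.8]
tcp_rot: [[-0.0, 0.078, 0.997], [-0.004, 0.997, -0.078], [-1.0, -0.004, -0.0]]
wrist_force: [-2.2, -8.6, 3.9]
width: 0.137
```

```bash
python3 - <<'E'
from h import *
uy=np.array([.0767,.9971])
p=get_image('side');q=get_image('top');w=get_image('wrist');im=p['pixels'].astype(int)
b=np.zeros(im.shape[:2],bool);b[348:362,223:251]=1
m=b&(im.min(2)>150)
y=np.array([onz(p,rc,83.1)[:2]-[534,119] for rc in np.argwhere(m)])@uy;print('pointer',m.sum(),y.mean(),'mark 183.06')
go(548.1,302,102,85.6)
for n,pp in (('side',p),('top',q),('wrist',w)):
    for k in ['chip1_c','pointer','mark']:
        for r in recognise(k,pp)[:3]: print(n,k,np.round(r['at']),round(r['confidence'],2),onz(pp,r['at'],8 if k[0]=='c' else 81).round())
a=cv2.resize(p['pixels'][230:400,190:360],(400,400));t=cv2.resize(q['pixels'][180:290,190:300],(400,400))
c=np.zeros((600,800,3),np.uint8);c[:400,:400]=a;c[:400,400:]=t;c[400:,:267]=cv2.resize(w['pixels'],(267,200));c[400:,280:540]=cv2.resize(p['pixels'][110:210,270:400],(260,200))
cv2.imwrite('pics/e2.png',c[...,::-1])
E
```

```text
pointer 75 183.06414298306498 mark 183.06
t 17.875 pos [549.2 302.8  98.8] w 0.139 F [-0.6 -8.7  4. ] shift [-0.32 -0.09 -0.1 ] turn [-0.07 -0.01  0.22] n 0.05548836899524682
side chip1_c [292. 311.] 0.64 [497. 119.   8.]
side pointer [293. 311.] 0.63 [497. 167.  81.]
side mark [300. 318.] 0.15 [483. 180.  81.]
top chip1_c [249. 216.] 0.42 [500. 137.   8.]
top pointer [233. 180.] 0.59 [544. 218.  81.]
wrist pointer [236. 138.] 0.79 [531. 222.  81.]
wrist pointer [388.  37.] 0.26 [640. 125.  81.]
wrist mark [235. 139.] 0.72 [530. 223.  81.]
```

View pics/e2.png

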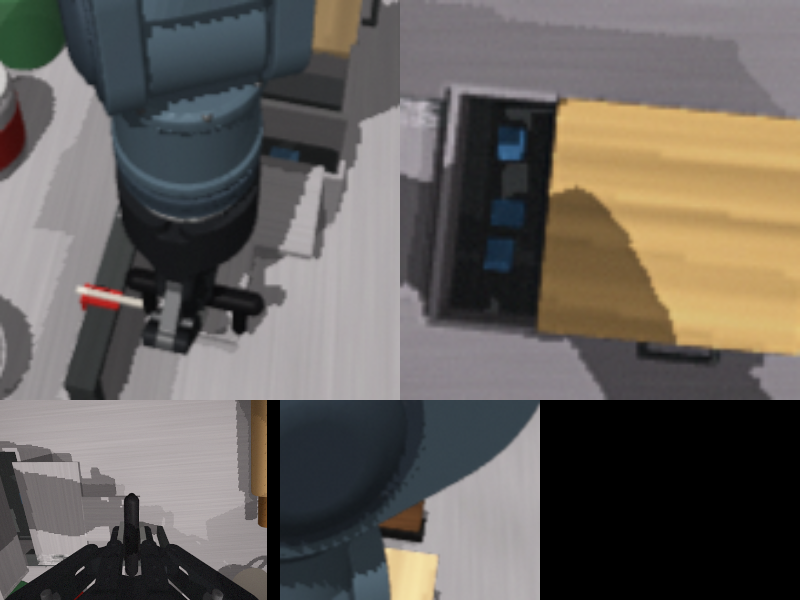

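```bash
python3 -c "
from rig import *
print(close_job())"
```

```text
the job is handed in; nothing more can be done
None
```

I swept all three chips into the chute with the scraper and stood the scraper on the counter. I then pulled the shutter to the red mark and handed the job in at about 18 s while still holding it. `close_job` gives no verdict, so these are my own last checks:

- **Pointer:** it measured within 1 mm of the mark's middle in the side view. That rests on a pointer height of about 83 mm, which I estimated, so the real error could be 1–2 mm against the 6 mm allowed.
- **Grip:** the gripper was closed on the bar with a 70 N squeeze. The wrist read about 8.7 N along the pull, as expected from the spring.
- **Chips:** the last top view shows all three in the pan under the open chute. The network reported only one of them, so the count comes from looking at the picture.
- **Scraper:** it stood upright on the counter after release. In the last picture the arm hid most of it, and I did not touch it again.
- **Lunchbox, katori, jar and tin:** I did not measure their positions at the end. I kept the arm's path clear of them, and those in view looked undisturbed.

My first grip on the bar was too high, so I reopened and regripped about 9 mm lower before pulling.

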